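Gauge an adapter sleeve and sort it

ROBOT

A 6-joint arm with a two-finger parallel gripper is mounted at the origin on the work surface. World frame = base frame: x ahead of the robot, y to its left, z up, the work surface at z = 0. Lengths are in m, angles in degrees, forces in N, time in s.
With the tool pointing down it reaches from about 0.425 to 0.95 m from the base axis. Payload 14.7 kg.
Tool frame: the origin (TCP) lies at the very end of the fingers, on their centre line; the grasp point (between the pads) lies arm.pinch_z behind it (arm.pinch_z is the distance from the TCP to the grasp point, in m); z points along the fingers, y is the line along which they close (so a half turn about z gives the same grasp; the last joint's range is limited). The gripper opens to 85 mm and grips with 20 to 120 N. Pads are 22 mm wide; open, the fingers measure 114 mm over their backs; the gripper's body (76 mm by 85 mm) begins 54 mm behind the grasp point. The pads swing forward as they close: fully open they stand 13 mm farther back than shut.
Start: joints at [-69.534, 27.513, 91.461, -0, 61.026, -2.67], TCP at [0.255, -0.598, 0.231] pointing down, gripper open.
Joint ranges: [-157.49, 157.49], [-46.99, 117.5], [13.45, 153.17], [-89.5, 269.5], [5.16, 153.95], [-167.48, 167.48]. Speed limits (degrees/s): [108.29, 108.29, 136.94, 172.46, 172.46, 172.46].

INTERFACE

Orientations are given as [roll, pitch, yaw] about the fixed x, y, z axes, in that order (R = Rz(yaw) Ry(pitch) Rx(roll)).
In Python, from plant import status, camera, arm gives the robot as it stands.
- The arm moves only by the tool jog_arm, never from a script. Its arguments are lists of equal length, an entry for each row: "dp": the shift along the world's x, y, z scaled (see below), a list of three; "rot": the turn, a rotation vector about the world's x, y, z scaled (see below), a list of three. A call has 1 to 20 rows; each row is the pose to reach, as a shift and turn from the pose commanded when the call began, turning the shorter way round; what a row does not reach only later rows make up. The controller multiplies each number of a shift by 0.3 m and each number of a turn by 180 degrees. A row lasts 1/10 s, in which the tool goes at most 50 mm and 8.59 degrees, less where a joint would pass 70% of its speed; a pose out of reach is approached as far as the arm can. A call with a number of a shift or a turn outside -1 to 1 is refused whole. A call with a gripper value outside its range is refused whole. "claw" is the opening, from -1 (shut) to 1 (fully open), set as the call begins (left out, the last holds). The fingers move at their own pace and stop on an object; "newtons" is the grip in N (left out, the last holds). Time passes only in rows, so rows that repeat a pose let the fingers close. It gives the time, the measured TCP pose, the force, the opening and the grip force at its end, in the units of the state.
- status.state(): the state, without advancing time (a new reading comes with each control period).
- camera(name): name is "scene" or "side" or "wrist"; returns a dict with "frame" (480x640x3 uint8, blue, green, red), "z_map" (480x640 float32, m along the optical axis (not along the pixel's ray), 0 where there is no reading), "camera_matrix" (3x3 intrinsics, pixels), "D" ([k1, k2, p1, p2, k3] as OpenCV has them; the pictures are not rectified), "origin" and "rotation" of the camera in the world; the wrist camera has in their place "hand_eye" (4x4, takes a point from camera to tool coordinates, whose origin is the TCP and whose axes are the flange's). Camera axes: x right, y up, looking along -z (the intrinsics and any distortion apply to the point x, -y, -z); pixel columns grow to the right and rows downward; lengths in m; the calibration is good to about 2 mm. A picture is of the moment at which its call begins: read the wrist's pose just before it.
- arm.sign_off(): hands the job in; it is judged then, once.
The state is a dict: "clock": time; "joint_pos": joint angles; "qvel": joint speeds; "tau": joint torques, N m; "eef_pos": TCP position; "tcp_rot": TCP orientation; "wrist_force": force on the tool from outside, world axes, zero at the start; "ft_torque": the same for the moment, N m; "finger_gap": opening from 0.0 (shut) to 1.0 (fully open); "grip_force": force on a finger pad.
Only numpy, scipy, OpenCV 4.12 (cv2) and the standard library are available. Lean on these libraries where they do the work, as an engineer would, in place of code of your own. Each camera call takes 0.05 s, during which the arm holds its last target. There are 200 camera calls.

TASK

Check the bore of the blue sleeve that stands on the grey mat: slide it lengthwise onto the horizontal gauge pin as far as it will go and let go of it, so that it hangs there by itself. Then take it off again and lay it gently on its side in the green tray if it went fully home against the flange, or in the red tray if the pin's step stopped it short. Leave the spare sleeve on the magenta board, the flask and the brown bottle alone.

Things in the scene. Friction and masses are not known exactly. Their poses are not given: they have to be found in the camera images.
- sleeve_1: Blue plastic sleeve (round tube, open and alike at both ends), 44 mm outside, 110 mm long, 0.12 kg; mouths 32 mm. Origin: centre of its lower end; z along its axis, up at the start. Which of the two sleeves starts on the grey mat (to be tested) and which on the magenta board (spare) varies.
- sleeve_2: Blue plastic sleeve (round tube, open and alike at both ends), 44 mm outside, 110 mm long, 0.12 kg; mouths 32 mm. Origin: centre of its lower end; z along its axis, up at the start. Which of the two sleeves starts on the grey mat (to be tested) and which on the magenta board (spare) varies.
- sleeve_1_mid (a point): Middle of sleeve_1, on its axis, 55 mm from either end. One of the two sleeves is bored 32 mm right through and fits the gauge; the other narrows to 25 mm from 14 mm inside each mouth and does not.
- sleeve_2_mid (a point): Middle of sleeve_2, on its axis, 55 mm from either end. One of the two sleeves is bored 32 mm right through and fits the gauge; the other narrows to 25 mm from 14 mm inside each mouth and does not.
- gauge: Fixed gauge: level steel pin, axis 80 mm above the bench, pointing along the gauge's -x (towards the robot), on a grey bracket 60 mm wide, 105 mm high, behind the pin's 52 mm flange. Foot 100 x 90 x 12 mm, from 30 mm before to 70 mm behind the flange face. Origin: on the bench below the flange face.
- pin_tip (a point): Centre of the pin's free end, 120 mm from the flange face. The pin: 22 mm diameter from the tip (its last 6 mm taper to 10 mm), then a 3 mm cone up to 28 mm diameter for the 50 mm next to the flange. A released sleeve sags 1.5 to 5 mm on the pin and stays there.
- pin_root (a point): Centre of the flange face where the pin starts, on the pin's axis, 80 mm up. A sleeve that fits slides on until its end meets the flange: its middle is then 55 mm from this point. One that does not is stopped by the step with its middle about 90 mm from here.
- cradle: Fixed rest of two black V saddles (12 mm thick, at 38 mm either side of the middle, 44 mm high, 63 mm wide) on a 120 x 80 x 12 mm aluminium base: a sleeve can be laid in it and taken again another way; its use is optional. Origin: centre of its underside; x runs along the lying sleeve.
- cradle_axis (a point): Where the middle of a sleeve lying in the cradle comes: on its axis, 50 mm above the bench.
- mat: Grey mat, fixed, 180 x 180 x 6 mm, on which the sleeve to be tested stands. Origin: centre of its underside.
- stock_board: Magenta board, fixed, 110 x 110 x 6 mm, on which the spare sleeve stands. Origin: centre of its underside.
- accept_tray: Green open tray, fixed, for sleeves that fit: 150 mm (x) by 170 mm (y), 25 mm high, walls and floor 5 mm. On the floor six black ribs along y (3 mm wide, 4 mm high, 24 mm apart): a sleeve laid along them does not roll, its axis 28 mm above the bench. Origin: centre of its underside.
- reject_tray: Red open tray, fixed, for sleeves that do not fit: same sizes and ribs as the green one. Origin: centre of its underside.
- flask: Bystander: clear conical flask, 84 mm across the foot, 120 mm high. Origin: centre of its underside.
- bottle: Bystander: brown bottle with black cap, 60 mm diameter, 130 mm high. Origin: centre of its underside.
Things that resemble listed ones, but are neither listed nor needed, are in the scene too. Of the things like the reject_tray, leave any that is purple or yellow; of the rest the larger one is meant.

How it is judged (in metres and radians):
On the way:
1. the tested sleeve is on the gauge pin as far as it goes (within 8 mm), let go and at rest (((x of sleeve_1_mid in the frame of gauge above -0.063 m and y of sleeve_1_mid in the frame of gauge between -0.008 and 0.008 m and z of sleeve_1_mid in the frame of gauge between 0.07 and 0.09 m and angle between the z axis of sleeve_1 and the x axis of gauge, either way round below 0.15 rad and contact force between the fingers and sleeve_1 below 0.05 N and linear speed of sleeve_1 below 0.02 m/s) or (x of sleeve_2_mid in the frame of gauge above -0.099 m and y of sleeve_2_mid in the frame of gauge between -0.008 and 0.008 m and z of sleeve_2_mid in the frame of gauge between 0.07 and 0.09 m and angle between the z axis of sleeve_2 and the x axis of gauge, either way round below 0.15 rad and contact force between the fingers and sleeve_2 below 0.05 N and linear speed of sleeve_2 below 0.02 m/s))), for 0.2 s.
At the end, for the whole second after the job is handed in: The tested sleeve lies on its side (within 0.27 rad of level), at rest, on the floor of the green tray if it goes fully home on the gauge, of the red tray if the step stops it short; the other sleeve still stands on the magenta board, within 30 mm of where it was (((x of sleeve_1_mid in the frame of accept_tray between -0.07 and 0.07 m and y of sleeve_1_mid in the frame of accept_tray between -0.08 and 0.08 m and z of sleeve_1_mid in the frame of accept_tray below 0.04 m and angle between sleeve_1's own z axis and vertical between 1.3 and 1.84 rad and linear speed of sleeve_1 below 0.05 m/s and horizontal distance between sleeve_2 and stock_board below 0.06 m and distance of sleeve_2 from where it was at the start of the episode below 0.03 m and angle between sleeve_2's own z axis and vertical below 0.2 rad) or (x of sleeve_2_mid in the frame of reject_tray between -0.07 and 0.07 m and y of sleeve_2_mid in the frame of reject_tray between -0.08 and 0.08 m and z of sleeve_2_mid in the frame of reject_tray below 0.04 m and angle between sleeve_2's own z axis and vertical between 1.3 and 1.84 rad and linear speed of sleeve_2 below 0.05 m/s and horizontal distance between sleeve_1 and stock_board below 0.06 m and distance of sleeve_1 from where it was at the start of the episode below 0.03 m and angle between sleeve_1's own z axis and vertical below 0.2 rad))); the robot touches nothing.
It fails at once if the spare sleeve on the magenta board is disturbed (both sleeves moved by more than 30 mm) (distance of each of sleeve_1, sleeve_2 from where it was at the start of the episode above 0.03 m).
It fails at once if the flask is pushed by more than 30 mm or tipped (distance of flask from where it was at the start of the episode above 0.03 m or angle between flask's own z axis and vertical above 0.4 rad).
It fails at once if the bottle is pushed by more than 30 mm or tipped (distance of bottle from where it was at the start of the episode above 0.03 m or angle between bottle's own z axis and vertical above 0.4 rad).
It fails at once if a sleeve is thrown or dropped from more than about 5 cm (sleeve_1 faster than 1 m/s out of the fingers) (linear speed of sleeve_1 above 1 m/s and contact force between the fingers and sleeve_1 below 0.01 N).
It fails at once if a sleeve is thrown or dropped from more than about 5 cm (sleeve_2 faster than 1 m/s out of the fingers) (linear speed of sleeve_2 above 1 m/s and contact force between the fingers and sleeve_2 below 0.01 N).
It also fails if it takes over 58 s, if anything falls off the work surface, if the arm or the gripper's body presses on something with over 40 N, if the wrist force passes 120 N, or if a joint passes its speed limit or range.

## Working session

There is one attempt and no reset: what is moved stays moved. The work goes in short steps, Python scripts to look and compute and a tool call to move; the robot and the scene stay as the last step left them, time stands still between calls to the robot, and variables do not carry over. Pictures are saved under pics/ and viewed, at most 10 in all, crops included, and the job is handed in when it is done.

Besides the shell and the picture viewer there is one more tool, called after "Request:" as name(argument=value, ...), one argument or row to a line, values as JSON. jog_arm: Moves the arm, as the interface text tells. Its arguments: {"type":"object","properties":{"dp":{"type":"array"},"rot":{"type":"array"},"claw":{"type":"number"},"newtons":{"type":"number"}},"required":["dp","rot"]}

```bash
mkdir -p pics; ls; cat > h.py <<'E'
import numpy as np, cv2
from plant import status, camera, arm
from scipy.spatial.transform import Rotation as R
def cloud(c, st=None):
    d=c['z_map']; K=np.array(c['camera_matrix']); D=np.array(c['D'])
    v,u=np.mgrid[0:480,0:640]
    p=cv2.undistortPoints(np.stack([u,v],-1).reshape(-1,1,2).astype(float),K,D).reshape(480,640,2)
    P=np.stack([p[...,0]*d,-p[...,1]*d,-d],-1)
    if 'hand_eye' in c:
        H=np.array(c['hand_eye']); P=P@H[:3,:3].T+H[:3,3]
        Rt=R.from_euler('xyz',st['tcp_rot'],degrees=True).as_matrix(); P=P@Rt.T+np.array(st['eef_pos'])
    else:
        P=P@np.array(c['rotation']).T+np.array(c['origin'])
    P[d==0]=np.nan
    return P
E
python3 - <<'E'
from h import *
print(status.state(), arm.pinch_z)
for n in ['scene','side']:
    c=camera(n); cv2.imwrite(f'pics/{n}0.png',c['frame']); np.savez(f'{n}0.npz',f=c['frame'],P=cloud(c))
    print(n,c['origin'],np.array(c['rotation']).tolist(),c['camera_matrix'],c['D'])
E
```

```text
pics
{'clock': 0.0, 'joint_pos': array([-6.95346220e+01,  2.75494545e+01,  9.14945978e+01, -1.76987884e-03,
        6.10235095e+01, -2.67042857e+00]), 'qvel': array([ 0.06235027,  0.00817729, -0.02123037, -0.0380425 , -0.00176559,
        0.11180981]), 'tau': array([ 2.62940150e-03, -9.50641608e+01, -4.30188847e+01,  1.70661988e-04,
        1.19570651e-02,  2.73582731e-05]), 'eef_pos': array([ 0.25525649, -0.59734265,  0.2306714 ]), 'tcp_rot': array([-1.79932439e+02, -1.60213395e-03,  2.31366640e+01]), 'wrist_force': array([ 0.61814367,  0.48670912, -0.45436874]), 'ft_torque': array([-0.0282619 , -0.01556938,  0.02354022]), 'grip_force': 0.0, 'finger_gap': 0.9978161865541831} 0.0187Traceback (most recent call last):
  File "<stdin>", line 4, in <module>
  File "h.py", line 13, in cloud
    P=P@np.array(c['rotation']).T+np.array(c['origin'])
      ~~~~~~~~~~~~~~~~~~~~~~~~~~~^~~~~~~~~~~~~~~~~~~~~~
ValueError: operands could not be broadcast together with shapes (480,640) (3,)
```

```bash
python3 - <<'E'
from h import *
c=camera('scene'); print({k:v for k,v in c.items() if k not in('frame','z_map')})
E
sed -i "s/P=P@np.array(c\['rotation'\]).T/P=P@rm(c['rotation']).T/" h.py
cat >> h.py <<'E'
def rm(r):
    r=np.array(r,float)
    if r.shape==(3,3): return r
    if r.shape==(3,): return R.from_euler('xyz',r,degrees=True).as_matrix()
    raise Exception(r)
E
python3 - <<'E'
from h import *
for n in ['scene','side']:
    c=camera(n); cv2.imwrite(f'pics/{n}0.png',c['frame']); np.savez(f'{n}0.npz',f=c['frame'],P=cloud(c),z=c['z_map'])
    P=cloud(c); print(n,np.nanpercentile(P.reshape(-1,3),[1,50,99],axis=0).round(3).tolist())
E
```

```text
{'camera_matrix': array([[589.1397049 ,   0.        , 322.4655111 ],
       [  0.        , 589.1397049 , 236.45665559],
       [  0.        ,   0.        ,   1.        ]]), 'D': array([0.02785999, 0.        , 0.        , 0.        , 0.        ]), 'origin': array([ 1.74097243, -0.23023565,  1.40152382]), 'rotation': array([40.65232436, -0.67263324, 87.16040099])}
scene [[1.227, -0.78, -0.126], [1.23, -0.202, 0.799], [1.232, 0.462, 1.129]]
side [[-0.258, -0.904, -0.464], [0.714, -0.313, 0.004], [1.232, 2.034, 0.881]]
```

View pics/scene0.png

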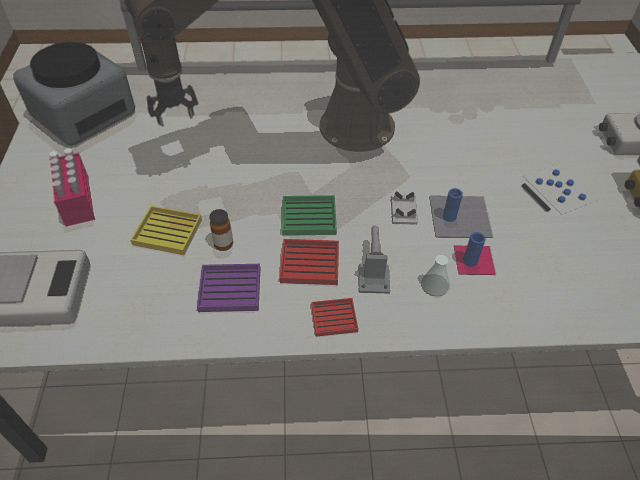

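View pics/side0.png

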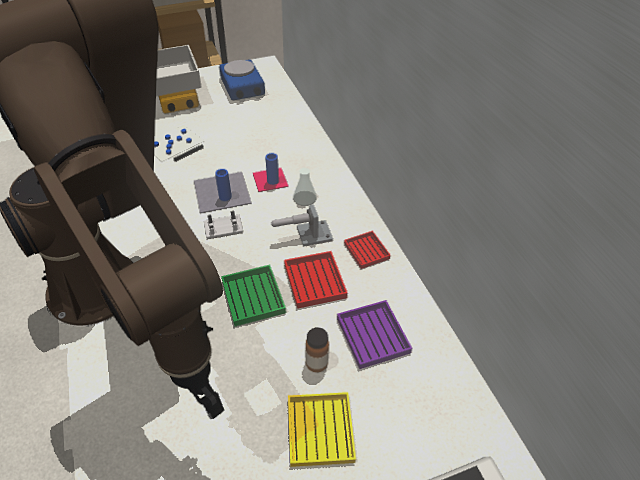

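The scene view shows these items, with pixel positions:
- **Sleeves:** one on the grey mat at (453,205), one on the magenta board at (475,250).
- **Gauge and cradle:** gauge at (375,262) with the pin pointing up towards the robot, cradle at (404,208).
- **Trays:** green at (309,215), large red at (310,261), small red decoy at (334,317), purple at (229,287), yellow at (167,230).
- **Bystanders:** bottle at (221,230), flask at (436,275).

The candidates for the sleeve to be tested are (453,205) on the grey mat and (475,250) on magenta. I choose the grey mat one. For the red tray, the larger at (310,261).

The depth values look odd, so I'm checking those next.

```bash
python3 - <<'E'
from h import *
for n in ['scene','side']:
    z=np.load(n+'0.npz'); d=z['z']; print(n,d.shape,(d>0).mean(),np.percentile(d[d>0],[0,5,50,95,100]))
    P=z['P']; 
    for u,v in [(309,215),(310,261),(520,260),(460,320),(240,130)]: print((u,v),d[v,u],P[v,u].round(3))
s=np.load('scene0.npz')['f']; a=cv2.resize(s[170:310,270:510],(800,467),interpolation=cv2.INTER_CUBIC)
cv2.imwrite('pics/crop1.png',a)
E
```

```text
scene (480, 640) 0.9957584635416666 [0.52156889 0.55441867 0.79082316 1.37839565 1.6230638 ]
(309, 215) 0.7526653 [ 1.23  -0.216  0.848]
(310, 261) 0.82581294 [ 1.229 -0.215  0.752]
(520, 260) 0.84554535 [1.231 0.086 0.741]
(460, 320) 0.96103287 [1.23  0.029 0.586]
(240, 130) 0.6430594 [ 1.23  -0.29   0.988]
side (480, 640) 0.995947265625 [0.65328693 0.70418061 1.3314898  2.4455281  3.47849298]
(309, 215) 1.5851139 [ 0.69  -0.014  0.089]
(310, 261) 1.5666194 [ 0.654 -0.126  0.005]
(520, 260) 1.4819963 [ 1.227 -0.385  0.071]
(460, 320) 1.9403685 [ 1.229 -0.245 -0.43 ]
(240, 130) 2.0596964 [ 0.623  0.649 -0.002]
```

View pics/crop1.png

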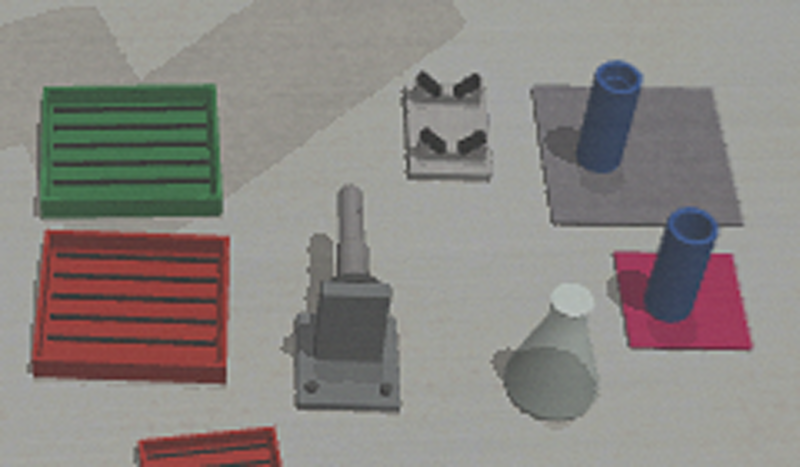

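The crop confirms the choice: the sleeve at crop (610,115) stands on the grey mat and the spare at (683,262) stands on magenta. The pin tip is at crop (350,190), the gauge bracket at (350,320), and the large red tray lies left of the bracket. Scene depth only sees a transparent screen at x = 1.23, so I'll use scene rays plus side depth.

```bash
cat >> h.py <<'E'
def ray(c,uv,z):
    """pixels (N,2) -> world points on the plane of height z"""
    p=cv2.undistortPoints(np.array(uv,float).reshape(-1,1,2),np.array(c['camera_matrix']),np.array(c['D'])).reshape(-1,2)
    d=np.c_[p[:,0],-p[:,1],-np.ones(len(p))]@rm(c['rotation']).T; o=np.array(c['origin'])
    return o+d*((z-o[2])/d[:,2])[:,None]
def big(m,n=1):
    k,l,s,ce=cv2.connectedComponentsWithStats(m.astype(np.uint8))
    o=[i for i in np.argsort(-s[1:,4])+1][:n]
    return [(l==i,s[i],ce[i]) for i in o]
E
python3 - <<'E'
from h import *
for n in ['scene','side']:
    c=camera(n); h=cv2.cvtColor(c['frame'],cv2.COLOR_BGR2HSV); H,S,V=h[...,0],h[...,1],h[...,2]; P=cloud(c)
    for nm,m,z in [('green',(abs(H-65.)<15)&(S>100),.025),('red',((H<8)|(H>174))&(S>150),.025),('mag',(abs(H-168.)<6)&(S>120),.006),('blue',(abs(H-112.)<12)&(S>90),.116)]:
        for mm,s,ce in big(m,3):
            if s[4]<150: continue
            ct=max(cv2.findContours(mm.astype(np.uint8),0,2)[0],key=cv2.contourArea)
            if nm=='blue':
                pp=P[mm]; top=pp[pp[:,2]>.1]; print(n,nm,s,'cloud',np.nanmedian(pp,0).round(3), 'zmax',np.nanpercentile(pp[:,2],98).round(3))
                # tube outline: fit circle (known r) to side cloud
                if n=='side':
                    from scipy.optimize import least_squares
                    q=pp[(pp[:,2]>.03)&(pp[:,2]<.10)]; f=least_squares(lambda a:np.hypot(q[:,0]-a[0],q[:,1]-a[1])-.022,np.nanmean(q[:,:2],0)+[-.01,.01],loss='soft_l1',f_scale=.002); print('  axis',f.x.round(4),len(q),np.sqrt(np.mean(f.fun**2)).round(4))
                else:
                    # top rim: row extremes -> midpoint of the outline per row, ray at top
                    v,u=np.nonzero(mm); v0=v.min(); w=[(np.ptp(u[v==k])+1,u[v==k].mean()) for k in range(v0,v0+20)]; print('  rows',v0,[(int(a),round(float(b),1)) for a,b in w])
            else:
                W=ray(c,ct.reshape(-1,2),z)[:,:2]; r=cv2.minAreaRect(W.astype(np.float32)); print(n,nm,s,'rect',np.round(r[0],4),np.round(r[1],3),round(r[2],1))
    if n=='side':
        g=(P[...,2]>.055)&(P[...,2]<.12)&(P[...,0]>.5)&(P[...,0]<.95)&(P[...,1]>-.15)&(P[...,1]<.05)&(S<60)
        q=P[g]; q=q[np.argsort(q[:,0])]; print(len(q))
        for a in np.arange(.5,.95,.015):
            k=q[(q[:,0]>=a)&(q[:,0]<a+.015)]
            if len(k): print(a.round(3),len(k),k[:,1].min().round(4),k[:,1].max().round(4),k[:,2].max().round(4), k[k[:,2].argmax()].round(4))
E
```

```text
scene mag [  54  153   41   73 1351] rect [ 0.2965 -0.9795] [0.338 0.112] 17.6
scene mag [454 246  41  29 682] rect [0.655  0.2996] [0.107 0.109] 86.5
scene blue [467 232  18  34 181] cloud [1.23  0.019 0.779] zmax 0.803
  rows 232 [(4, 476.5), (9, 477.0), (12, 476.1), (13, 475.8), (14, 476.0), (15, 475.6), (15, 475.2), (14, 476.2), (13, 476.8), (12, 478.3), (10, 478.5), (7, 480.0), (7, 479.2), (6, 479.6), (3, 481.0), (2, 480.5), (5, 479.0), (2, 480.5), (4, 478.5), (6, 477.8)]
scene blue [449 188  13  34 151] cloud [ 1.23  -0.029  0.869] zmax 0.888
  rows 188 [(2, 454.5), (8, 454.5), (10, 454.5), (12, 452.5), (13, 454.2), (13, 453.8), (13, 454.0), (12, 455.5), (11, 455.9), (9, 456.0), (1, 458.0), (4, 458.5), (4, 458.5), (3, 458.0), (3, 458.0), (3, 458.0), (5, 457.0), (2, 457.5), (4, 456.5), (3, 457.0)]
side green [ 222  265   63   61 1986] rect [ 0.4508 -0.2052] [0.185 0.149] 88.7
side red [ 285  251   62   53 1615] rect [ 0.6399 -0.2052] [0.177 0.151] 84.9
side red [345 231  45  34 580] rect [ 0.8331 -0.1478] [0.101 0.115] 4.9
side mag [253 171  14  21 204] rect [0.6104 0.2972] [0.112 0.048] 75.1
side blue [220  63  44  26 458] cloud [0.703 0.928 0.067] zmax 0.075
  axis [0.7091 0.9286] 454 0.0548
side blue [216 169  14  32 215] cloud [0.465 0.24  0.074] zmax 0.117
  axis [0.4753 0.2546] 111 0.004
489
0.56 12 -0.0164 0.0017 0.0896 [ 0.5693 -0.0149  0.0896]
0.575 33 -0.0195 0.0036 0.092 [ 0.5799 -0.012   0.092 ]
0.59 35 -0.0171 0.007 0.0935 [ 0.6037 -0.008   0.0935]
0.605 33 -0.021 -0.0014 0.0933 [ 0.6126 -0.0107  0.0933]
0.62 35 -0.0224 -0.0009 0.0924 [ 0.6216 -0.013   0.0924]
0.635 41 -0.0253 -0.0003 0.0957 [ 0.6452 -0.0106  0.0957]
0.65 42 -0.0279 -0.0008 0.0957 [ 0.6612 -0.0116  0.0957]
0.665 40 -0.0288 -0.0035 0.0974 [ 0.6694 -0.0164  0.0974]
0.68 89 -0.0417 0.0128 0.1101 [ 0.69   -0.0139  0.1101]
0.695 117 -0.0487 0.0152 0.1115 [ 0.6979 -0.0468  0.1115]
0.71 12 -0.0418 0.014 0.1059 [ 0.7106 -0.0116  0.1059]
```

Request:
jog_arm(
  dp=[
    [0,0,0.3],
    [0,0,0.45],
    [0.67,1,0.5],
    [0.67,1,0.5],
    [0.67,1,0.5],
    [0.67,1,0.5],
    [0.67,1,0.5],
    [0.67,1,0.5],
    [0.67,1,0.5],
    [0.67,1,0.5],
  ],
  rot=[
    [0,0,0],
    [0,0,0],
    [0,0,0],
    [0,0,0],
    [0,0,0],
    [0,0,0],
    [0,0,0],
    [0,0,0],
    [0,0,0],
    [0,0,0],
  ],
  claw=1,
)

```text
clock: 1.3
eef_pos: [0.4585, -0.2942, 0.3822]
tcp_rot: [180.0, -0.1, 23.3]
wrist_force: [0.0, -1.1, -0.1]
finger_gap: 1.001
grip_force: 0.0
```

```bash
cat > log.py <<'E'
from h import *
import json
s=status.state(); L=json.load(open('fk.json')) if __import__('os').path.exists('fk.json') else [[[-69.5346,27.5495,91.4946,0,61.0235,-2.67],[.25526,-.59734,.23067],[-179.932,0,23.1367]]]
L.append([list(s[k]) for k in('joint_pos','eef_pos','tcp_rot')]); json.dump(L,open('fk.json','w'))
print(s['clock'],s['joint_pos'].round(2),s['eef_pos'].round(4),s['tcp_rot'].round(2),s['wrist_force'].round(2),s['finger_gap'],s['grip_force'])
E
python3 log.py
python3 - <<'E'
from h import *
z=np.load('scene0.npz'); h=cv2.cvtColor(z['f'],cv2.COLOR_BGR2HSV)
for u,v in [(288,200),(309,205),(285,245),(310,252),(436,230),(375,262),(375,245),(453,205),(475,255),(395,212)]: print((u,v),h[v,u])
E
```

```text
1.3 [-3.592e+01  1.184e+01  9.333e+01  7.000e-02  7.476e+01  3.076e+01] [ 0.4585 -0.2942  0.3822] [ 1.7997e+02 -9.0000e-02  2.3300e+01] [ 0.03 -1.09 -0.05] 1.0010707458929036 0.0
(288, 200) [65 71 86]
(309, 205) [ 68  99 116]
(285, 245) [  1 138 131]
(310, 252) [  2  99 100]
(436, 230) [120   2 113]
(375, 262) [150   3  81]
(375, 245) [  0   2 131]
(453, 205) [112  85  87]
(475, 255) [112  91  90]
(395, 212) [  8   9 114]
```

```bash
python3 - <<'E'
from h import *
c=camera('scene'); h=cv2.cvtColor(c['frame'],cv2.COLOR_BGR2HSV).astype(float); H,S,V=h[...,0],h[...,1],h[...,2]
o=np.array(c['origin'])
roi=np.zeros((480,640),bool); roi[170:310,270:510]=1
for nm,m in [('green',(abs(H-66)<14)&(S>55)),('red',((H<8)|(H>174))&(S>70)),('blue',(abs(H-112)<14)&(S>50)&(V<170))]:
    for mm,s,ce in big(m&roi,2):
        if s[4]<150: continue
        v,u=np.nonzero(mm)
        if nm=='blue':
            tu=u[v<=v.min()+1].mean(); bu=u[v>=v.max()-1].mean()
            t=ray(c,[[tu,v.min()-.5]],.116)[0]; b=ray(c,[[bu,v.max()+.5]],.006)[0]
            d=(o-t)[:2]; d/=np.linalg.norm(d)
            print(nm,s,'top',(t[:2]+.022*d).round(4),'base',(b[:2]-.022*d).round(4))
        else:
            ct=max(cv2.findContours(mm.astype(np.uint8),0,2)[0],key=cv2.contourArea)
            r=cv2.minAreaRect(ray(c,ct.reshape(-1,2),.025)[:,:2].astype(np.float32)); print(nm,s,np.round(r[0],4),np.round(r[1],3),round(r[2],1))
g=c['frame'][215:300,350:400]; cv2.imwrite('pics/g.png',cv2.resize(g,None,fx=7,fy=7,interpolation=cv2.INTER_NEAREST))
E
```

```text
green [ 282  195   55   40 1767] [ 0.467  -0.1948] [0.17  0.169] 89.4
red [ 280  239   59   46 2189] [ 0.6544 -0.1989] [0.17  0.168] 85.2
red [311 298  44  12 389] [ 0.8097 -0.14  ] [0.12  0.037] 87.6
blue [464 232  22  34 478] top [0.6577 0.2775] base [0.6572 0.2932]
blue [443 188  20  34 436] top [0.4758 0.2496] base [0.4774 0.2641]
```

Request:
jog_arm(
  dp=[
    [0.1,0.9,-0.1],
    [0.1,0.9,-0.1],
    [0.1,0.9,-0.1],
    [0.1,0.9,-0.1],
    [0.1,0.9,-0.1],
    [0.1,0.9,-0.1],
    [0.1,0.9,-0.1],
  ],
  rot=[
    [0,0,-0.13],
    [0,0,-0.13],
    [0,0,-0.13],
    [0,0,-0.13],
    [0,0,-0.13],
    [0,0,-0.13],
    [0,0,-0.13],
  ],
)

```text
clock: 2.05
eef_pos: [0.4862, -0.0246, 0.3507]
tcp_rot: [-179.9, 0.0, -0.1]
wrist_force: [0.6, -1.1, 0.1]
finger_gap: 1.003
grip_force: 0.0
```

```bash
python3 log.py; python3 - <<'E'
from h import *
s=status.state(); c=camera('wrist'); np.savez('w1.npz',f=c['frame'],P=cloud(c,s)); cv2.imwrite('pics/w1.png',c['frame'])
P=cloud(c,s); print(np.nanpercentile(P.reshape(-1,3),[1,50,99],axis=0).round(3), np.round(c['hand_eye'],3))
E
```

```text
2.05 [-6.5000e+00  7.8000e+00  1.0275e+02  5.0000e-02  6.9510e+01  8.3560e+01] [ 0.4862 -0.0246  0.3507] [-1.7995e+02  5.0000e-02 -8.0000e-02] [ 0.56 -1.07  0.14] 1.0026172735566785 0.0
[[-0.029 -0.579 -0.002]
 [ 0.498 -0.028  0.001]
 [ 0.736  0.509  0.448]] [[-0.001  0.956  0.295  0.076]
 [ 1.     0.001 -0.     0.   ]
 [-0.001  0.295 -0.956 -0.143]
 [ 0.     0.     0.     1.   ]]
```

View pics/w1.png

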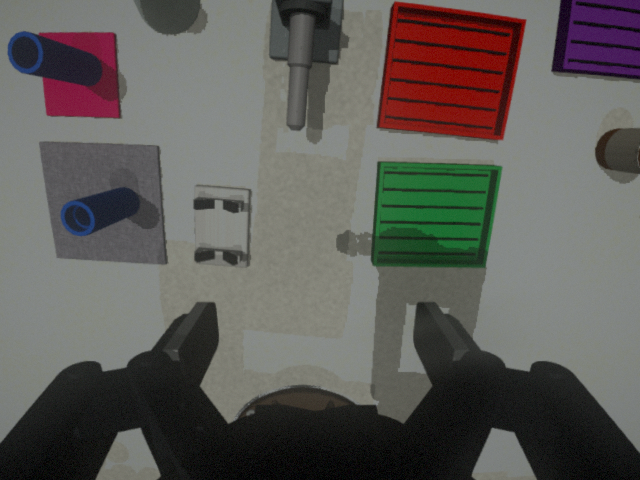

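The wrist view shows the mat sleeve's top ring at (78,216), the pin tip at (295,127), the pin root at (303,15), the cradle at (222,226), the green tray at (437,215) and the large red tray at (455,70). Measuring from its depth.

```bash
python3 - <<'E'
from h import *
import json
from scipy.optimize import least_squares
z=np.load('w1.npz'); P=z['P']; h=cv2.cvtColor(z['f'],cv2.COLOR_BGR2HSV).astype(float); H,S,V=h[...,0],h[...,1],h[...,2]
for nm,m in [('green',(abs(H-66)<14)&(S>90)),('red',((H<8)|(H>174))&(S>100))]:
    mm=big(m)[0][0]; q=P[mm&(P[...,2]>.02)][:,:2]; r=cv2.minAreaRect(q.astype(np.float32)); print(nm,np.round(r[0],4),np.round(r[1],3),round(r[2],1))
bl=(abs(H-112)<14)&(S>60)&(P[...,2]>.1)&(P[...,2]<.13)
for mm,s,ce in big(bl,2):
    q=P[mm]; f=cv2.minEnclosingCircle(q[:,:2].astype(np.float32)); print('ring',s,np.round(f,4),np.median(q[:,2]).round(4))
g=(P[...,2]>.07)&(P[...,2]<.1)&(P[...,0]>.5)&(P[...,0]<.75)&(abs(P[...,1]+.013)<.05)
q=P[g]; print('tip x',q[:,0].min().round(4))
xs=[];ys=[]
for a in np.arange(.56,.72,.01):
    k=q[(q[:,0]>=a)&(q[:,0]<a+.01)]
    if len(k)>8: xs.append(a+.005); ys.append((k[:,1].min()+k[:,1].max())/2); print(a.round(3),len(k),k[:,1].min().round(4),k[:,1].max().round(4),k[:,2].max().round(4))
b=(P[...,2]>.098)&(P[...,2]<.115)&(P[...,0]>.6)&(P[...,0]<.8)&(abs(P[...,1]+.013)<.06); print('bracket top',P[b].min(0).round(4),P[b].max(0).round(4))
L=json.load(open('fk.json'))
def fk(p,j):
    a1,d1,L2,a3,L4,d6=p; A=np.radians(j[1]);B=A+np.radians(j[2]);C=B+np.radians(j[4])
    return np.array([a1+L2*np.sin(A)+a3*np.cos(B)*-1+L4*np.sin(B)+d6*np.sin(C), d1+L2*np.cos(A)+a3*np.sin(B)+L4*np.cos(B)+d6*np.cos(C)])
f=least_squares(lambda p:np.concatenate([fk(p,j)-[np.hypot(*x[:2]),x[2]] for j,x,_ in L]+[1e-3*(p-[.1,.4,.4,0,.4,.3])]),[.1,.4,.4,0,.4,.3]); print(f.x.round(4),f.fun.round(4))
E
```

```text
green [ 0.4547 -0.1954] [0.17 0.15] 88.8
red [ 0.6442 -0.1994] [0.171 0.151] 85.2Traceback (most recent call last):
  File "<stdin>", line 9, in <module>
    return _wrapfunc(a, 'round', decimals=decimals, out=out)
    return _wrapit(obj, method, *args, **kwds)
    conv = _array_converter(obj)
ValueError: setting an array element with a sequence. The requested array has an inhomogeneous shape after 1 dimensions. The detected shape was (2,) + inhomogeneous part.
```

```bash
cat > m.py <<'E'
from h import *
import json
from scipy.optimize import least_squares
z=np.load('w1.npz'); P=z['P']; h=cv2.cvtColor(z['f'],cv2.COLOR_BGR2HSV).astype(float); H,S,V=h[...,0],h[...,1],h[...,2]
bl=(abs(H-112)<14)&(S>60)&(P[...,2]>.1)&(P[...,2]<.13)
for mm,s,ce in big(bl,2):
    q=P[mm]; f=cv2.minEnclosingCircle(q[:,:2].astype(np.float32)); print('ring',s,np.round(f[0],4),f[1],np.median(q[:,2]).round(4))
g=(P[...,2]>.07)&(P[...,2]<.1)&(P[...,0]>.5)&(P[...,0]<.75)&(abs(P[...,1]+.013)<.05)
q=P[g]; print('tip x',q[:,0].min().round(4))
for a in np.arange(.55,.72,.01):
    k=q[(q[:,0]>=a)&(q[:,0]<a+.01)]
    if len(k)>8: print(a.round(3),len(k),k[:,1].min().round(4),k[:,1].max().round(4),k[:,2].max().round(4))
b=(P[...,2]>.098)&(P[...,2]<.115)&(P[...,0]>.6)&(P[...,0]<.8)&(abs(P[...,1]+.013)<.06); print('bracket top',P[b].min(0).round(4),P[b].max(0).round(4))
k=(P[...,2]>.03)&(P[...,2]<.055)&(abs(P[...,0]-.46)<.1)&(abs(P[...,1]-.11)<.08); r=cv2.minAreaRect(P[k][:,:2].astype(np.float32)); print('cradle',r)
L=json.load(open('fk.json'))
def fk(p,j):
    a1,d1,L2,a3,L4,d6=p; A=np.radians(j[1]);B=A+np.radians(j[2]);C=B+np.radians(j[4])
    return np.array([a1+L2*np.sin(A)-a3*np.cos(B)+L4*np.sin(B)+d6*np.sin(C), d1+L2*np.cos(A)+a3*np.sin(B)+L4*np.cos(B)+d6*np.cos(C)])
f=least_squares(lambda p:np.concatenate([fk(p,j)-[np.hypot(*x[:2]),x[2]] for j,x,_ in L]+[1e-3*(p-[.1,.4,.4,0,.4,.3])]),[.1,.4,.4,0,.4,.3]); print(f.x.round(4),f.fun.round(4))
E
python3 m.py
```

```text
ring [   8   31   46   45 1027] [0.6582 0.2841] 0.022522659972310066 0.1146
ring [  61  198   42   38 1022] [0.4762 0.2559] 0.02228807844221592 0.1131
tip x 0.5713
0.57 135 -0.0117 0.0091 0.0922
0.58 182 -0.0129 0.0091 0.0934
0.59 170 -0.0131 0.0075 0.0923
0.6 192 -0.0143 0.0075 0.0928
0.61 173 -0.0154 0.0059 0.0926
0.62 184 -0.0166 0.0048 0.0935
0.63 199 -0.02 0.0042 0.0929
0.64 249 -0.0212 0.0055 0.0954
0.65 253 -0.0213 0.0053 0.0958
0.66 250 -0.0224 0.0052 0.0962
0.67 258 -0.0235 0.0037 0.096
0.68 358 -0.0366 0.0037 0.0996
0.69 374 -0.0422 0.0146 0.1
0.7 42 -0.0424 0.0172 0.0999
bracket top [ 0.6896 -0.0421  0.098 ] [0.7008 0.0132 0.1084]
cradle ((0.436166375875473, 0.11552110314369202), (0.06620477139949799, 0.08899378776550293), 85.06317901611328)
[ 0.0007  0.3209  0.5964 -0.0325  0.4452  0.3745] [ 0.      0.      0.      0.     -0.     -0.     -0.0001 -0.0001  0.0002
 -0.      0.      0.0001]
```

```bash
cat > ik.py <<'E'
from h import *
from scipy.optimize import least_squares
p=[.0007,.3209,.5964,-.0325,.4452,.3745]
lo=np.array([-157.49,-46.99,13.45,-89.5,5.16,-167.48]); hi=np.array([157.49,117.5,153.17,269.5,153.95,167.48])
E3=lambda s,a:R.from_euler(s,a,degrees=True)
def fk(j):
    a1,d1,L2,a3,L4,d6=p; A=np.radians(j[1]);B=A+np.radians(j[2])
    w=E3('z',j[0]).apply([a1+L2*np.sin(A)-a3*np.cos(B)+L4*np.sin(B),0,d1+L2*np.cos(A)+a3*np.sin(B)+L4*np.cos(B)])
    T=E3('z',j[0])*E3('y',j[1]+j[2])*E3('z',j[3])*E3('y',j[4])*E3('z',j[5]+90)
    return w+T.apply([0,0,d6]),T
def ik(x,T,seed):
    def f(j):
        a,b=fk(j); return np.r_[(a-x)*10,(b*T.inv()).as_rotvec()*2]
    return least_squares(f,np.clip(seed,lo+.1,hi-.1),bounds=(lo,hi))
def tcp(grip,T): return np.array(grip)+T.apply([0,0,.0187])
def rot(x,z):
    x=np.array(x,float);z=np.array(z,float);z/=np.linalg.norm(z);x-=z*(x@z);x/=np.linalg.norm(x);return R.from_matrix(np.c_[x,np.cross(z,x),z])
E
cat > plan.py <<'E'
from ik import *
a=np.radians(20); d=np.array([.9963,-.0857,0]); Z=np.array([0,0,1.])
Rg=rot([0,np.sin(a),np.cos(a)],[0,np.cos(a),-np.sin(a)])
Ri=rot(np.cos(a)*d-np.sin(a)*Z,-np.sin(a)*d-np.cos(a)*Z)
if __name__=='__main__':
    s=status.state(); x0=s['eef_pos']; T0=E3('xyz',s['tcp_rot']); j=s['joint_pos']
    print('fk err',fk(j)[0]-x0,(fk(j)[1]*T0.inv()).magnitude())
    for nm,g,T in [('mid',[.47,.1,.25],Rg),('above',[.476,.256,.19],Rg),('grasp',[.476,.256,.061],Rg),('mid2',[.476,.12,.25],Ri),('pre',[.4963,.0054,.08],Ri),('home',[.6352,-.0065,.08],Ri)]:
        x=tcp(g,T); f=ik(x,T,j); rv=(T*T0.inv()).as_rotvec(degrees=True)
        print(nm,'j',f.x.round(1),'res',f.cost.round(6),'tcp',x.round(4),'dp/.3',((x-x0)/.3).round(3),'rot/180',(rv/180).round(4)); 
        if f.cost<1e-3: j=f.x
E
python3 plan.py
```

```text
fk err [-2.62522446e-03 -3.01998177e-02 -8.71089905e-05] 5.690335038920277e-16
mid j [-26.5  38.2 117.2  58.1  82.2 -67.9] res 0.0 tcp [0.47   0.1176 0.2436] dp/.3 [-0.054  0.48  -0.358] rot/180 [ 0.3018 -0.3023  0.4315]
above j [ -9.3  43.6 123.1  76.3  72.7 -76.3] res 0.0 tcp [0.476  0.2736 0.1836] dp/.3 [-0.034  1.    -0.558] rot/180 [ 0.3018 -0.3023  0.4315]
grasp j [ -9.3  59.  120.6  80.5  70.1 -89.6] res 0.0 tcp [0.476  0.2736 0.0546] dp/.3 [-0.034  1.    -0.988] rot/180 [ 0.3018 -0.3023  0.4315]
mid2 j [ 10.4  25.3  98.6   5.4  75.5 103.1] res 0.0 tcp [0.4696 0.1205 0.2324] dp/.3 [-0.056  0.49  -0.395] rot/180 [ 0.0049  0.1109 -0.0265]
pre j [ -0.5  38.5 104.    1.8  57.5  93.2] res 0.0 tcp [0.4899 0.0059 0.0624] dp/.3 [ 0.012  0.108 -0.962] rot/180 [ 0.0049  0.1109 -0.0265]
home j [-1.3 47.1 83.1  1.3 69.7 93. ] res 0.0 tcp [ 0.6288 -0.006   0.0624] dp/.3 [ 0.475  0.068 -0.962] rot/180 [ 0.0049  0.1109 -0.0265]
```

Request:
jog_arm(
  dp=[
    [-0.05,0.3,-0.1],
    [-0.05,0.4,-0.2],
    [-0.05,0.4,-0.2],
    [-0.05,0.4,-0.2],
    [-0.05,0.4,-0.2],
    [-0.05,0.4,-0.2],
    [-0.05,0.4,-0.2],
    [-0.05,0.4,-0.2],
    [-0.05,0.4,-0.2],
    [-0.05,0.4,-0.2],
    [-0.05,0.4,-0.2],
    [-0.05,0.4,-0.2],
    [-0.05,0.4,-0.2],
    [-0.05,0.4,-0.2],
    [-0.05,0.4,-0.2],
  ],
  rot=[
    [0.302,-0.302,0.4315],
    [0.302,-0.302,0.4315],
    [0.302,-0.302,0.4315],
    [0.302,-0.302,0.4315],
    [0.302,-0.302,0.4315],
    [0.302,-0.302,0.4315],
    [0.302,-0.302,0.4315],
    [0.302,-0.302,0.4315],
    [0.302,-0.302,0.4315],
    [0.302,-0.302,0.4315],
    [0.302,-0.302,0.4315],
    [0.302,-0.302,0.4315],
    [0.302,-0.302,0.4315],
    [0.302,-0.302,0.4315],
    [0.302,-0.302,0.4315],
  ],
)

```text
clock: 3.6
eef_pos: [0.4724, 0.0901, 0.2896]
tcp_rot: [-179.6, -70.2, 89.5]
wrist_force: [0.3, -0.6, -0.1]
finger_gap: 1.004
grip_force: 0.0
```

```bash
python3 log.py; sed -i "s/a3\*np.cos(B)+L4\*np.sin(B),0,/a3*np.cos(B)+L4*np.sin(B),.03,/" ik.py; python3 plan.py | head -4
```

```text
3.6 [-32.01  34.03 114.55  52.94  88.31 -63.6 ] [0.4724 0.0901 0.2896] [-179.56  -70.17   89.54] [ 0.3  -0.56 -0.11] 1.003634635767982 0.0
fk err [0.00038512 0.00203921 0.00164193] 7.130536482749598e-16
mid j [-29.8  38.1 117.3  55.2  83.3 -68.7] res 0.0 tcp [0.47   0.1176 0.2436] dp/.3 [-0.008  0.092 -0.153] rot/180 [-0.0009 -0.0008  0.0003]
above j [-12.9  43.6 123.3  72.9  73.4 -76.7] res 0.0 tcp [0.476  0.2736 0.1836] dp/.3 [ 0.012  0.612 -0.353] rot/180 [-0.0009 -0.0008  0.0003]
grasp j [-12.9  59.  120.7  77.   70.1 -89.7] res 0.0 tcp [0.476  0.2736 0.0546] dp/.3 [ 0.012  0.612 -0.783] rot/180 [-0.0009 -0.0008  0.0003]
```

Request:
jog_arm(
  dp=[
    [0.012,0.15,-0.05],
    [0.012,0.3,-0.15],
    [0.012,0.45,-0.25],
    [0.012,0.6,-0.33],
    [0.012,0.612,-0.353],
    [0.012,0.612,-0.45],
    [0.012,0.612,-0.6],
    [0.012,0.612,-0.7],
    [0.012,0.612,-0.783],
    [0.012,0.612,-0.783],
    [0.012,0.612,-0.783],
  ],
  rot=[
    [0,0,0],
    [0,0,0],
    [0,0,0],
    [0,0,0],
    [0,0,0],
    [0,0,0],
    [0,0,0],
    [0,0,0],
    [0,0,0],
    [0,0,0],
    [0,0,0],
  ],
)

```text
clock: 4.7
eef_pos: [0.4753, 0.2752, 0.0572]
tcp_rot: [-179.2, -70.0, 89.2]
wrist_force: [-0.5, 0.6, -0.1]
finger_gap: 0.998
grip_force: 0.0
```

Request:
jog_arm(
  dp=[
    [0,0,0],
    [0,0,0],
    [0,0,0],
    [0,0,0],
    [0,0,0],
    [0,0,0],
    [0,0,0],
    [0,0,0],
  ],
  rot=[
    [0,0,0],
    [0,0,0],
    [0,0,0],
    [0,0,0],
    [0,0,0],
    [0,0,0],
    [0,0,0],
    [0,0,0],
  ],
  claw=-1,
  newtons=35,
)

```text
clock: 5.5
eef_pos: [0.4752, 0.276, 0.0574]
tcp_rot: [-179.5, -70.1, 89.5]
wrist_force: [-0.3, -3.9, 8.4]
finger_gap: 0.5
grip_force: 36.7
```

```bash
python3 log.py; python3 - <<'E'
from h import *
a=[camera('wrist')['frame'],camera('side')['frame']]
cv2.imwrite('pics/g1.png',np.hstack([cv2.resize(a[0],(400,300)),cv2.resize(a[1][120:300,150:390],(400,300))]))
E
```

```text
5.5 [-12.4   58.55 121.01  77.42  70.18 -89.38] [0.4752 0.276  0.0574] [-179.54  -70.09   89.53] [-0.31 -3.9   8.39] 0.4996021840401085 36.679424587637186
```

View pics/g1.png

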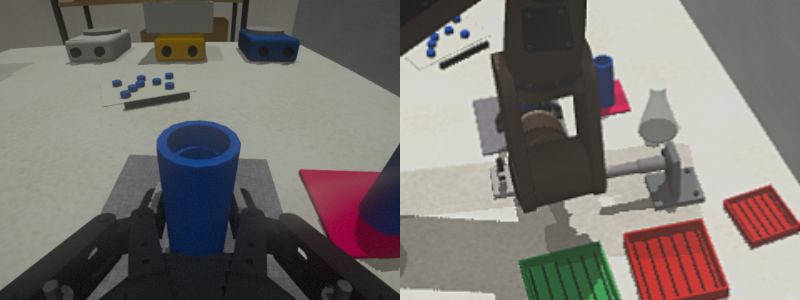

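The wrist view (left half) shows the sleeve held upright between the pads at (200,185). In the side view (right half) the arm hides the grasp. I'll lift and measure the sleeve in the hand.

Request:
jog_arm(
  dp=[
    [0,0,0.03],
    [0,0,0.15],
    [0,0,0.3],
    [0,0,0.45],
    [0,-0.1,0.6],
    [0,-0.1,0.6],
    [0,-0.1,0.6],
  ],
  rot=[
    [0,0,0],
    [0,0,0],
    [0,0,0],
    [0,0,0],
    [0,0,0],
    [0,0,0],
    [0,0,0],
  ],
)

```text
clock: 6.3
eef_pos: [0.4755, 0.2454, 0.2375]
tcp_rot: [-179.9, -69.9, 89.8]
wrist_force: [0.1, -0.7, -2.3]
finger_gap: 0.494
grip_force: 36.2
```

```bash
python3 log.py; cat > inhand.py <<'E'
from plan import *
def inhand():
    """sleeve axis point (mid) and direction in tool frame, from wrist depth"""
    s=status.state(); c=camera('wrist'); P=cloud(c,s); T=E3('xyz',s['tcp_rot']); X=s['eef_pos']
    h=cv2.cvtColor(c['frame'],cv2.COLOR_BGR2HSV).astype(float)
    m=(abs(h[...,0]-112)<14)&(h[...,1]>60)
    q=T.inv().apply(P[m]-X); q=q[np.isfinite(q).all(1)&(np.linalg.norm(q-[0,0,-.02],axis=1)<.085)]
    # cylinder r=.022, axis through (px,0+py,pz) dir (1,b,c)
    def f(v):
        u=np.array([1,v[2],v[3]]); u/=np.linalg.norm(u); w=q-[0,v[0],v[1]]; return np.linalg.norm(np.cross(w,u),axis=1)-.022
    r=least_squares(f,[0,-.02,0,-.36],loss='soft_l1',f_scale=.0015); u=np.array([1,r.x[2],r.x[3]]); u/=np.linalg.norm(u)
    t=(q-[0,*r.x[:2]])@u; e0,e1=np.percentile(t,[.5,99.5])
    top=np.array([0,*r.x[:2]])+u*e1; mid=top-.055*u
    print('n',len(q),'rms',np.sqrt(np.mean(r.fun**2)).round(4),'ends',e0.round(4),e1.round(4),'mid tool',mid.round(4),'dir',u.round(4),'dir world',T.apply(u).round(4),'mid world',(X+T.apply(mid)).round(4))
    return mid,u
if __name__=='__main__': inhand()
E
python3 inhand.py
```

```text
6.3 [-15.9   37.18 122.42  68.3   76.58 -69.8 ] [0.4755 0.2454 0.2375] [-179.93  -69.94   89.84] [ 0.12 -0.72 -2.29] 0.4943092340037339 36.22778031975031
n 24084 rms 0.0071 ends -0.032 0.0529 mid tool [-0.002   0.0011 -0.0187] dir [ 0.9345  0.0093 -0.3557] dir world [ 0.0097 -0.0136  0.9999] mid world [0.4766 0.2271 0.242 ]
```

```bash
cat > ins.py <<'E'
from plan import *
mid=np.array([-.002,.0011,-.0187]); u=np.array([.9345,.0093,-.3557])
e=np.cross(Z,d)
def frame(a,b): b=b-a*(a@b); b/=np.linalg.norm(b); return np.c_[a,b,np.cross(a,b)]
T=R.from_matrix(frame(d,-e)@frame(u/np.linalg.norm(u),np.array([0,1.,0])).T)
s=status.state(); x0=s['eef_pos']; T0=E3('xyz',s['tcp_rot']); j=s['joint_pos']
print('T',T.as_euler('xyz',degrees=True).round(2))
tip=np.array([.571,-.001,.08])
if __name__=='__main__':
  for nm,k,zz in [('high',-.09,.22),('pre',-.075,.08),('on30',-.025,.08),('home',.065,.08)]:
    m=tip+d*k; m[2]=zz; x=m-T.apply(mid); f=ik(x,T,j); rv=(T*T0.inv()).as_rotvec(degrees=True)
    print(nm,'j',f.x.round(1),'res',f.cost.round(6),'tcp',x.round(4),'dp/.3',((x-x0)/.3).round(3),'rot/180',(rv/180).round(4)); 
    if f.cost<1e-3: j=f.x
E
python3 ins.py
```

```text
T [180.    20.84  -4.38]
high j [ -3.   27.5 100.2   0.5  73.1  91.1] res 0.0 tcp [0.4766 0.0082 0.2018] dp/.3 [ 0.005 -0.792 -0.115] rot/180 [-0.3764  0.4058 -0.3997]
pre j [ -3.1  39.1 103.1   0.6  58.6  91. ] res 0.0 tcp [0.4916 0.0069 0.0618] dp/.3 [ 0.055 -0.796 -0.582] rot/180 [-0.3764  0.4058 -0.3997]
on30 j [-3.2 42.  96.   0.5 62.9 90.9] res 0.0 tcp [0.5414 0.0026 0.0618] dp/.3 [ 0.221 -0.811 -0.582] rot/180 [-0.3764  0.4058 -0.3997]
home j [-3.4 47.8 82.   0.4 71.  90.8] res 0.0 tcp [ 0.6311 -0.0051  0.0618] dp/.3 [ 0.52  -0.836 -0.582] rot/180 [-0.3764  0.4058 -0.3997]
```

Request:
jog_arm(
  dp=[
    [0,-0.1,0.1],
    [0,-0.2,0.1],
    [0,-0.3,0.1],
    [0,-0.35,0.1],
    [0,-0.4,0.1],
    [0,-0.45,0.1],
    [0,-0.5,0.1],
    [0,-0.55,0.1],
    [0,-0.6,0.1],
    [0,-0.65,0.1],
    [0,-0.7,0.1],
    [0.005,-0.75,0.05],
    [0.005,-0.792,0],
    [0.005,-0.792,0],
    [0.005,-0.792,-0.05],
    [0.005,-0.792,-0.115],
    [0.005,-0.792,-0.115],
    [0.005,-0.792,-0.115],
  ],
  rot=[
    [-0.3764,0.4058,-0.3997],
    [-0.3764,0.4058,-0.3997],
    [-0.3764,0.4058,-0.3997],
    [-0.3764,0.4058,-0.3997],
    [-0.3764,0.4058,-0.3997],
    [-0.3764,0.4058,-0.3997],
    [-0.3764,0.4058,-0.3997],
    [-0.3764,0.4058,-0.3997],
    [-0.3764,0.4058,-0.3997],
    [-0.3764,0.4058,-0.3997],
    [-0.3764,0.4058,-0.3997],
    [-0.3764,0.4058,-0.3997],
    [-0.3764,0.4058,-0.3997],
    [-0.3764,0.4058,-0.3997],
    [-0.3764,0.4058,-0.3997],
    [-0.3764,0.4058,-0.3997],
    [-0.3764,0.4058,-0.3997],
    [-0.3764,0.4058,-0.3997],
  ],
)

```text
clock: 8.15
eef_pos: [0.4757, 0.0089, 0.2009]
tcp_rot: [-179.9, 21.0, -4.4]
wrist_force: [0.4, 0.2, -1.2]
finger_gap: 0.495
grip_force: 36.4
```

```bash
python3 log.py; python3 inhand.py; python3 ins.py; python3 - <<'E'
from h import *
s=status.state(); c=camera('wrist'); d=camera('side'); P=cloud(c,s); np.savez('w2.npz',f=c['frame'],P=P)
cv2.imwrite('pics/g2.png',np.hstack([cv2.resize(c['frame'],(400,300)),cv2.resize(d['frame'][120:300,150:390],(400,300))]))
E
```

```text
8.15 [ -3.02  27.57 100.29   0.58  73.11  91.08] [0.4757 0.0089 0.2009] [-179.93   20.98   -4.36] [ 0.41  0.22 -1.21] 0.4952599101419447 36.36307027190924
n 29799 rms 0.0145 ends -0.0286 0.0549 mid tool [-0.0001  0.0007 -0.0197] dir [ 0.901   0.0301 -0.4329] dir world [ 0.991  -0.1062  0.0816] mid world [0.4826 0.0076 0.2194]
T [180.    20.84  -4.38]
high j [ -3.   27.5 100.2   0.5  73.1  91.1] res 0.0 tcp [0.4766 0.0082 0.2018] dp/.3 [ 0.002 -0.002  0.   ] rot/180 [-0.0004 -0.0002  0.0001]
pre j [ -3.1  39.1 103.1   0.6  58.6  91. ] res 0.0 tcp [0.4916 0.0069 0.0618] dp/.3 [ 0.052 -0.006 -0.466] rot/180 [-0.0004 -0.0002  0.0001]
on30 j [-3.2 42.  96.   0.5 62.9 90.9] res 0.0 tcp [0.5414 0.0026 0.0618] dp/.3 [ 0.218 -0.02  -0.466] rot/180 [-0.0004 -0.0002  0.0001]
home j [-3.4 47.8 82.   0.4 71.  90.8] res 0.0 tcp [ 0.6311 -0.0051  0.0618] dp/.3 [ 0.517 -0.046 -0.466] rot/180 [-0.0004 -0.0002  0.0001]
```

View pics/g2.png

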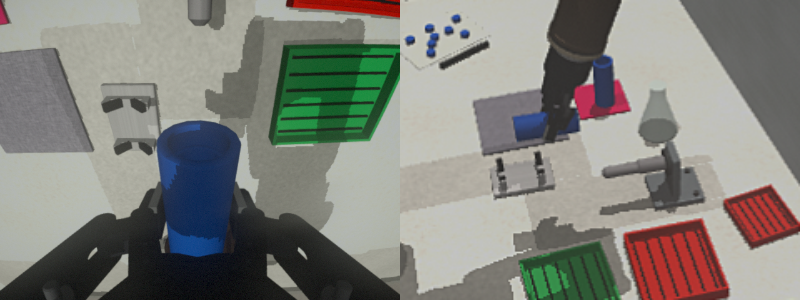

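The wrist view shows the sleeve held with its far mouth at (200,145) and the pin tip ahead at (200,15). In the side view the sleeve is level at (545,125). I'll cross-check its axis using the side depth.

```bash
cat > sidefit.py <<'E'
from h import *
from scipy.optimize import least_squares
def sidefit(c=None,guess=(.5,.005,.22),rad=.09):
    c=c or camera('side'); P=cloud(c); h=cv2.cvtColor(c['frame'],cv2.COLOR_BGR2HSV).astype(float)
    m=(abs(h[...,0]-112)<14)&(h[...,1]>50)&(np.linalg.norm(P-np.array(guess),axis=-1)<rad)
    q=P[m]
    def f(v):
        u=np.array([1,v[2],v[3]]); u/=np.linalg.norm(u); return np.linalg.norm(np.cross(q-[guess[0],v[0],v[1]],u),axis=1)-.022
    r=least_squares(f,[guess[1],guess[2],-.0857,0],loss='soft_l1',f_scale=.001)
    u=np.array([1,*r.x[2:]]); u/=np.linalg.norm(u); t=(q-[guess[0],*r.x[:2]])@u
    pt=np.array([guess[0],*r.x[:2]]); print('side n',len(q),'rms',np.sqrt(np.mean(r.fun**2)).round(4),'pt',pt.round(4),'dir',u.round(4),'ends x',(pt+u*t.min()).round(4),(pt+u*t.max()).round(4))
if __name__=='__main__': 
    import sys; sidefit(None,tuple(map(float,sys.argv[1:4])) if len(sys.argv)>3 else (.48,.007,.22))
E
python3 sidefit.py; python3 - <<'E'
from h import *
from scipy.optimize import least_squares
z=np.load('w2.npz'); P=z['P']; h=cv2.cvtColor(z['f'],cv2.COLOR_BGR2HSV).astype(float)
m=(abs(h[...,0]-112)<14)&(h[...,1]>90)&(P[...,2]>.225)&(P[...,0]>.47); q=P[m]
for a in np.arange(.47,.56,.01):
    k=q[(q[:,0]>=a)&(q[:,0]<a+.01)]
    if len(k)>30: print(a.round(3),len(k),'y',k[:,1].min().round(4),k[:,1].max().round(4),'ztop',np.percentile(k[:,2],99).round(4))
E
```

```text
side n 371 rms 0.0028 pt [0.48   0.0077 0.2197] dir [ 0.9959 -0.0868 -0.0259] ends x [0.4245 0.0125 0.2212] [0.5336 0.003  0.2183]
0.47 1295 y -0.0143 0.0295 ztop 0.242
0.48 1473 y -0.0151 0.0303 ztop 0.2417
0.49 1739 y -0.0157 0.0278 ztop 0.2416
0.5 2016 y -0.0143 0.0559 ztop 0.2414
0.51 5935 y -0.0493 0.0256 ztop 0.2832
0.52 3437 y -0.0169 0.0247 ztop 0.2863
0.53 3902 y -0.0169 0.0237 ztop 0.2862
```

Request:
jog_arm(
  dp=[
    [0.02,-0.004,-0.12],
    [0.04,-0.006,-0.26],
    [0.052,-0.007,-0.4],
    [0.052,-0.008,-0.466],
    [0.052,-0.008,-0.466],
    [0.09,-0.011,-0.466],
    [0.13,-0.014,-0.466],
    [0.17,-0.018,-0.466],
    [0.218,-0.022,-0.466],
    [0.218,-0.022,-0.466],
    [0.218,-0.022,-0.466],
  ],
  rot=[
    [0,0,0],
    [0,0,0],
    [0,0,0],
    [0,0,0],
    [0,0,0],
    [0,0,0],
    [0,0,0],
    [0,0,0],
    [0,0,0],
    [0,0,0],
    [0,0,0],
  ],
)

```text
clock: 9.45
eef_pos: [0.5428, 0.0016, 0.063]
tcp_rot: [-180.0, 20.7, -4.4]
wrist_force: [0.0, 0.5, -1.8]
finger_gap: 0.494
grip_force: 36.4
```

```bash
python3 log.py; python3 ins.py | tail -1; python3 sidefit.py .545 .001 .08
```

```text
9.45 [-3.33 41.86 95.94  0.49 62.89 90.82] [0.5428 0.0016 0.063 ] [-179.96   20.69   -4.44] [ 0.04  0.5  -1.81] 0.4937286738486514 36.396894827485085
home j [-3.4 47.8 82.   0.4 71.  90.8] res 0.0 tcp [ 0.6311 -0.0051  0.0618] dp/.3 [ 0.294 -0.022 -0.004] rot/180 [-0.0001  0.0008  0.0004]
side n 309 rms 0.0067 pt [0.545  0.     0.0808] dir [ 0.9963 -0.0854  0.0099] ends x [0.4911 0.0046 0.0803] [ 0.6001 -0.0047  0.0814]
```

Request:
jog_arm(
  dp=[
    [0.05,-0.002,-0.002],
    [0.1,-0.006,-0.003],
    [0.15,-0.01,-0.004],
    [0.175,-0.012,-0.004],
    [0.19,-0.013,-0.004],
    [0.2,-0.014,-0.004],
    [0.2,-0.014,-0.004],
  ],
  rot=[
    [0,0,0],
    [0,0,0],
    [0,0,0],
    [0,0,0],
    [0,0,0],
    [0,0,0],
    [0,0,0],
  ],
  newtons=25,
)

```text
clock: 10.2
eef_pos: [0.5959, -0.0021, 0.0608]
tcp_rot: [-180.0, 21.5, -4.4]
wrist_force: [-25.3, 1.2, 4.5]
finger_gap: 0.498
grip_force: 32.0
```

```bash
python3 log.py; python3 ins.py | tail -1; python3 sidefit.py .6 -.004 .08
```

```text
10.2 [-3.37 45.77 87.22  0.43 68.49 90.83] [ 0.5959 -0.0021  0.0608] [-179.99   21.48   -4.44] [-25.26   1.23   4.49] 0.4977228907636457 31.955587143435196
home j [-3.4 47.8 82.   0.4 71.  90.8] res 0.0 tcp [ 0.6311 -0.0051  0.0618] dp/.3 [ 0.117 -0.01   0.003] rot/180 [-0.0003 -0.0036  0.0003]
side n 299 rms 0.0061 pt [ 0.6    -0.0041  0.0777] dir [ 0.9956 -0.0929  0.0124] ends x [0.5431 0.0013 0.077 ] [ 0.6518 -0.0089  0.0784]
```

Request:
jog_arm(
  dp=[
    [-0.008,0.001,0],
    [-0.015,0.001,0],
    [-0.015,0.001,0],
    [-0.015,0.001,0],
  ],
  rot=[
    [0,0,0],
    [0,0,0],
    [0,0,0],
    [0,0,0],
  ],
)

```text
clock: 10.65
eef_pos: [0.5956, -0.0021, 0.0609]
tcp_rot: [-180.0, 21.0, -4.4]
wrist_force: [-8.4, -0.2, -1.2]
finger_gap: 0.496
grip_force: 31.8
```

```bash
python3 log.py; python3 sidefit.py .6 -.004 .08
```

```text
10.65 [-3.38 45.46 87.73  0.44 67.79 90.83] [ 0.5956 -0.0021  0.0609] [-179.97   20.98   -4.44] [-8.35 -0.21 -1.16] 0.49596714376277756 31.787706179134858
side n 300 rms 0.006 pt [ 0.6    -0.0044  0.0784] dir [ 0.9948 -0.0934  0.0402] ends x [0.5423 0.0011 0.0761] [ 0.6512 -0.0092  0.0805]
```

Request:
jog_arm(
  dp=[
    [0,0,0],
    [0,0,0],
    [0,0,0],
    [0,0,0],
    [0,0,0],
    [0,0,0],
  ],
  rot=[
    [0,0,0],
    [0,0,0],
    [0,0,0],
    [0,0,0],
    [0,0,0],
    [0,0,0],
  ],
  claw=1,
)

```text
clock: 11.3
eef_pos: [0.5975, -0.0022, 0.0609]
tcp_rot: [-180.0, 20.8, -4.4]
wrist_force: [0.2, -0.1, 0.2]
finger_gap: 0.998
grip_force: 0.0
```

Request:
jog_arm(
  dp=[
    [0,0,0.1],
    [0,0,0.25],
    [0,0,0.4],
    [0,0,0.5],
    [0,0,0.5],
    [0,0,0.5],
    [0,0,0.5],
    [0,0,0.5],
  ],
  rot=[
    [0,0,0],
    [0,0,0],
    [0,0,0],
    [0,0,0],
    [0,0,0],
    [0,0,0],
    [0,0,0],
    [0,0,0],
  ],
)

```text
clock: 12.1
eef_pos: [0.5968, -0.0022, 0.2096]
tcp_rot: [-180.0, 20.9, -4.4]
wrist_force: [0.2, -0.4, -0.6]
finger_gap: 1.003
grip_force: 0.0
```

```bash
python3 log.py; python3 sidefit.py .6 -.004 .078; python3 - <<'E'
from h import *
d=camera('side')['frame']; s=camera('scene')['frame']
cv2.imwrite('pics/g3.png',np.hstack([cv2.resize(s[170:290,310:470],(400,300)),cv2.resize(d[180:270,250:370],(400,300))]))
E
```

```text
12.1 [-3.38 36.31 82.32  0.41 82.29 90.94] [ 0.5968 -0.0022  0.2096] [-179.97   20.92   -4.44] [ 0.19 -0.4  -0.57] 1.0025868356090464 0.0
side n 488 rms 0.003 pt [ 0.6    -0.0041  0.0782] dir [ 0.9957 -0.0913  0.017 ] ends x [0.5424 0.0012 0.0772] [ 0.6516 -0.0088  0.079 ]
```

View pics/g3.png

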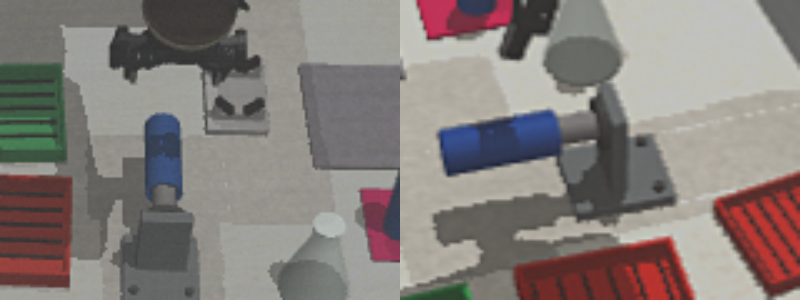

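The scene crop (left half) and side crop (right half) show the sleeve hanging free on the pin, with about 38 mm of thick pin bare before the flange. The step stopped it, so it goes in the red tray.

```bash
cat > re.py <<'E'
from plan import *
s=status.state(); x0=s['eef_pos']; T0=E3('xyz',s['tcp_rot']); j=s['joint_pos']
y0=np.degrees(np.arctan2(-.0875,1))
for nm,x,T in [('up',[.597,-.0038,.2],E3('xyz',[180,0,y0])),('grasp',[.597,-.0038,.065],E3('xyz',[180,0,y0])),('off',[.4874,.0058,.066],E3('xyz',[180,0,y0])),('tray up',[.6442,-.1994,.2],E3('xyz',[180,0,85.2])),('tray',[.6442,-.1994,.0165],E3('xyz',[180,0,85.2]))]:
    f=ik(np.array(x),T,j); rv=(T*T0.inv()).as_rotvec(degrees=True)
    print(nm,'j',f.x.round(1),'res',f.cost.round(6),'dp/.3',((x-x0)/.3).round(3),'rot/180',(rv/180).round(4)); j=f.x
E
python3 re.py
```

```text
Traceback (most recent call last):
  File "re.py", line 1, in <module>
    from plan import *
  File "plan.py", line 1, in <module>
    from ik import *
  File "ik.py", line 1, in <module>
    from h import *
  File "h.py", line 1, in <module>
    import numpy as np, cv2
  File "re.py", line 2, in <module>
    s=status.state(); x0=s['eef_pos']; T0=E3('xyz',s['tcp_rot']); j=s['joint_pos']
NameError: name 'status' is not defined
```

```bash
mv re.py regrasp.py; rm -rf __pycache__/re.*; python3 regrasp.py
```

```text
up j [ -3.2  25.1 100.6  -0.   54.3  91.8] res 0.0 dp/.3 [-0.    -0.005 -0.034] rot/180 [-0.0097 -0.1156 -0.0031]
grasp j [ -3.2  35.2 106.3  -0.   38.5  91.8] res 0.0 dp/.3 [-0.    -0.005 -0.484] rot/180 [-0.0097 -0.1156 -0.0031]
off j [ -2.8  29.1 120.7  -0.   30.1  92.2] res 0.0 dp/.3 [-0.366  0.027 -0.48 ] rot/180 [-0.0097 -0.1156 -0.0031]
tray up j [-19.7  31.1  89.9   0.   59.  -14.9] res 0.0 dp/.3 [ 0.157 -0.657 -0.034] rot/180 [ 0.0831 -0.0981  0.492 ]
tray j [-19.7  43.6  96.3  -0.   40.1 -14.9] res 0.0 dp/.3 [ 0.157 -0.657 -0.645] rot/180 [ 0.0831 -0.0981  0.492 ]
```

Request:
jog_arm(
  dp=[
    [0,0,0],
    [0,-0.005,0],
    [0,-0.005,-0.034],
    [0,-0.005,-0.1],
    [0,-0.005,-0.2],
    [0,-0.005,-0.3],
    [0,-0.005,-0.4],
    [0,-0.005,-0.484],
    [0,-0.005,-0.484],
    [0,-0.005,-0.484],
  ],
  rot=[
    [-0.0097,-0.1156,-0.0031],
    [-0.0097,-0.1156,-0.0031],
    [-0.0097,-0.1156,-0.0031],
    [-0.0097,-0.1156,-0.0031],
    [-0.0097,-0.1156,-0.0031],
    [-0.0097,-0.1156,-0.0031],
    [-0.0097,-0.1156,-0.0031],
    [-0.0097,-0.1156,-0.0031],
    [-0.0097,-0.1156,-0.0031],
    [-0.0097,-0.1156,-0.0031],
  ],
)

```text
clock: 13.25
eef_pos: [0.5973, -0.0037, 0.0658]
tcp_rot: [-180.0, -0.0, -5.0]
wrist_force: [0.7, -0.6, 0.3]
finger_gap: 0.999
grip_force: 0.0
```

Request:
jog_arm(
  dp=[
    [0,0,0],
    [0,0,0],
    [0,0,0],
    [0,0,0],
    [0,0,0],
    [0,0,0],
    [0,0,0],
    [0,0,0],
  ],
  rot=[
    [0,0,0],
    [0,0,0],
    [0,0,0],
    [0,0,0],
    [0,0,0],
    [0,0,0],
    [0,0,0],
    [0,0,0],
  ],
  claw=-1,
  newtons=30,
)

```text
clock: 14.05
eef_pos: [0.598, -0.0035, 0.0668]
tcp_rot: [-180.0, -0.2, -5.0]
wrist_force: [-1.1, 1.9, 8.8]
finger_gap: 0.495
grip_force: 29.2
```

Request:
jog_arm(
  dp=[
    [-0.03,0.003,0.004],
    [-0.1,0.009,0.004],
    [-0.2,0.017,0.004],
    [-0.3,0.026,0.004],
    [-0.366,0.032,0.004],
    [-0.366,0.032,0.004],
  ],
  rot=[
    [0,0,0],
    [0,0,0],
    [0,0,0],
    [0,0,0],
    [0,0,0],
    [0,0,0],
  ],
)

```text
clock: 14.65
eef_pos: [0.4838, 0.0062, 0.067]
tcp_rot: [180.0, 0.1, -5.0]
wrist_force: [0.8, -0.4, -0.2]
finger_gap: 0.5
grip_force: 30.7
```

```bash
python3 log.py; python3 sidefit.py .49 .005 .08; python3 regrasp.py | tail -2
```

```text
14.65 [ -2.86  28.94 121.    -0.    30.16  92.14] [0.4838 0.0062 0.067 ] [ 1.8e+02  9.0e-02 -5.0e+00] [ 0.76 -0.41 -0.17] 0.5000228479074902 30.68493101745844
side n 377 rms 0.0047 pt [0.49   0.0044 0.0785] dir [ 0.9969 -0.0791  0.0044] ends x [0.4279 0.0094 0.0782] [0.5362 0.0008 0.0787]
tray up j [-19.7  31.1  89.9  -0.   59.  -14.9] res 0.0 dp/.3 [ 0.527 -0.685  0.442] rot/180 [-2.000e-04  2.000e-04  5.011e-01]
tray j [-19.7  43.6  96.3  -0.   40.1 -14.9] res 0.0 dp/.3 [ 0.527 -0.685 -0.169] rot/180 [-2.000e-04  2.000e-04  5.011e-01]
```

Request:
jog_arm(
  dp=[
    [0,0,0.12],
    [0,0,0.27],
    [0,-0.05,0.4],
    [0.05,-0.1,0.46],
    [0.1,-0.2,0.46],
    [0.15,-0.3,0.46],
    [0.22,-0.4,0.46],
    [0.3,-0.5,0.46],
    [0.4,-0.6,0.46],
    [0.527,-0.685,0.46],
    [0.527,-0.685,0.46],
    [0.527,-0.685,0.46],
    [0.527,-0.685,0.4],
    [0.527,-0.685,0.3],
    [0.527,-0.685,0.15],
    [0.527,-0.685,0.05],
    [0.527,-0.685,0.05],
  ],
  rot=[
    [0,0,0.03],
    [0,0,0.08],
    [0,0,0.13],
    [0,0,0.501],
    [0,0,0.501],
    [0,0,0.501],
    [0,0,0.501],
    [0,0,0.501],
    [0,0,0.501],
    [0,0,0.501],
    [0,0,0.501],
    [0,0,0.501],
    [0,0,0.501],
    [0,0,0.501],
    [0,0,0.501],
    [0,0,0.501],
    [0,0,0.501],
  ],
)

```text
clock: 16.4
eef_pos: [0.6426, -0.1981, 0.0781]
tcp_rot: [-179.6, -0.2, 85.0]
wrist_force: [-0.2, 0.3, -1.7]
finger_gap: 0.497
grip_force: 31.8
```

```bash
python3 log.py; python3 regrasp.py | tail -1; python3 - <<'E'
from h import *
s=status.state(); c=camera('wrist'); P=cloud(c,s); h=cv2.cvtColor(c['frame'],cv2.COLOR_BGR2HSV).astype(float)
m=((h[...,0]<8)|(h[...,0]>174))&(h[...,1]>90)&(P[...,2]>.02)&(P[...,2]<.03); q=P[m][:,:2]; q=q[np.linalg.norm(q-[.644,-.199],axis=1)<.13]
print(q.min(0),q.max(0)); 
cv2.imwrite('pics/g4.png',c['frame'])
E
```

```text
16.4 [-19.76  39.03  94.77   0.12  46.62 -14.82] [ 0.6426 -0.1981  0.0781] [-179.61   -0.19   84.98] [-0.15  0.34 -1.65] 0.49704620595101795 31.818141527473927
tray j [-19.7  43.6  96.3  -0.   40.1 -14.9] res 0.0 dp/.3 [ 0.005 -0.004 -0.205] rot/180 [-0.0012 -0.0021  0.0012]
[ 0.56511774 -0.287431  ] [ 0.72631361 -0.10869094]
```

View pics/g4.png

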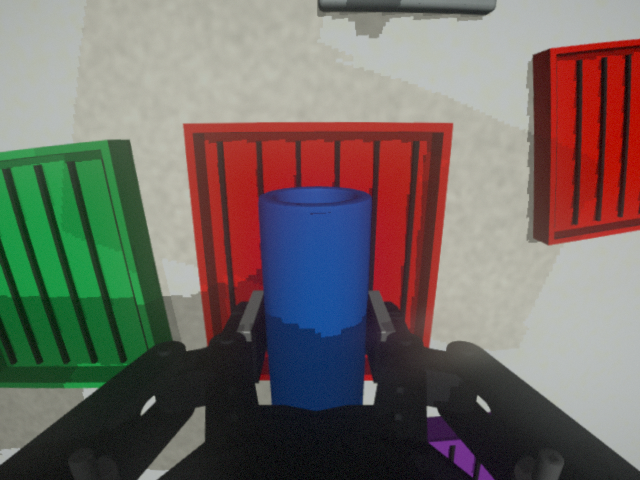

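The wrist view shows the sleeve (315,300) centred over the large red tray (rim 185–450 px), along its ribs. I'll lower it and let go.

Request:
jog_arm(
  dp=[
    [0.003,-0.002,-0.06],
    [0.005,-0.003,-0.12],
    [0.006,-0.004,-0.165],
    [0.006,-0.004,-0.19],
    [0.006,-0.004,-0.202],
    [0.006,-0.004,-0.202],
    [0.006,-0.004,-0.202],
  ],
  rot=[
    [0,0,0],
    [0,0,0],
    [0,0,0],
    [0,0,0],
    [0,0,0],
    [0,0,0],
    [0,0,0],
  ],
)

```text
clock: 17.15
eef_pos: [0.6478, -0.2009, 0.0218]
tcp_rot: [180.0, -0.1, 85.2]
wrist_force: [-0.4, -0.3, -0.8]
finger_gap: 0.493
grip_force: 31.8
```

```bash
python3 log.py
```

```text
17.15 [-19.84  43.45  95.61   0.13  40.93 -15.1 ] [ 0.6478 -0.2009  0.0218] [ 1.7997e+02 -8.0000e-02  8.5170e+01] [-0.35 -0.31 -0.82] 0.49341430338982994 31.803446877747774
```

Request:
jog_arm(
  dp=[
    [-0.005,0,-0.008],
    [-0.005,0,-0.012],
    [-0.005,0,-0.012],
    [-0.005,0,-0.012],
  ],
  rot=[
    [0,0,0],
    [0,0,0],
    [0,0,0],
    [0,0,0],
  ],
)

```text
clock: 17.55
eef_pos: [0.646, -0.2008, 0.0178]
tcp_rot: [-180.0, -0.1, 85.2]
wrist_force: [-0.2, 0.3, -0.2]
finger_gap: 0.497
grip_force: 31.9
```

Request:
jog_arm(
  dp=[
    [0,0,0],
    [0,0,0],
    [0,0,0],
    [0,0,0],
    [0,0,0],
  ],
  rot=[
    [0,0,0],
    [0,0,0],
    [0,0,0],
    [0,0,0],
    [0,0,0],
  ],
  claw=0.5,
)

```text
clock: 18.05
eef_pos: [0.646, -0.2008, 0.0177]
tcp_rot: [-180.0, -0.1, 85.2]
wrist_force: [-0.1, 0.3, 0.6]
finger_gap: 0.749
grip_force: 0.0
```

Request:
jog_arm(
  dp=[
    [0,0,0.05],
    [0,0,0.15],
    [0,0,0.3],
    [0,0,0.45],
    [0,0,0.6],
    [0,0,0.7],
    [0,0,0.7],
    [0,0,0.7],
  ],
  rot=[
    [0,0,0],
    [0,0,0],
    [0,0,0],
    [0,0,0],
    [0,0,0],
    [0,0,0],
    [0,0,0],
    [0,0,0],
  ],
)

```text
clock: 18.85
eef_pos: [0.6462, -0.2009, 0.2292]
tcp_rot: [179.9, -0.1, 85.2]
wrist_force: [-0.3, -0.5, -0.8]
finger_gap: 0.748
grip_force: 0.0
```

```bash
python3 log.py; python3 - <<'E'
from h import *
s=status.state(); c=camera('wrist'); P=cloud(c,s); h=cv2.cvtColor(c['frame'],cv2.COLOR_BGR2HSV).astype(float)
m=(abs(h[...,0]-112)<14)&(h[...,1]>60)&(np.linalg.norm(P[...,:2]-[.645,-.2],axis=-1)<.1); q=P[m]
print(q.min(0).round(4),q.max(0).round(4),cv2.minAreaRect(q[:,:2].astype(np.float32)))
cv2.imwrite('pics/g5.png',np.hstack([cv2.resize(c['frame'],(400,300)),cv2.resize(camera('scene')['frame'],(400,300))]))
E
```

```text
18.85 [-19.88  29.74  87.86   0.09  62.32 -15.1 ] [ 0.6462 -0.2009  0.2292] [ 1.7989e+02 -6.0000e-02  8.5180e+01] [-0.28 -0.51 -0.78] 0.747869019160867 0.0
[ 0.5879 -0.256   0.0106] [ 0.7148 -0.145   0.3313] ((0.646882951259613, -0.2002602070569992), (0.10765787214040756, 0.1032114028930664), 42.02366638183594)
```

View pics/g5.png

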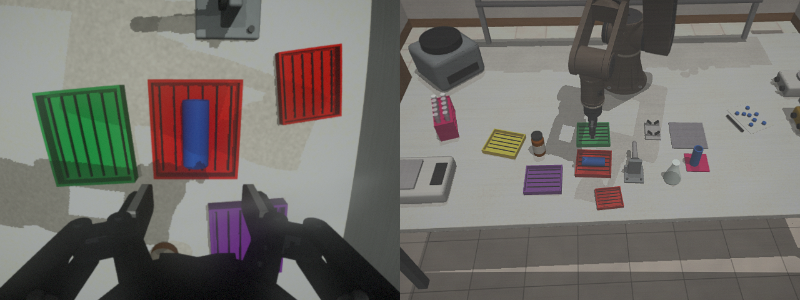

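The sleeve lies on its side in the large red tray (left half, (196,133)). The spare still stands on the magenta board (right half, (697,157)), and the flask and bottle haven't moved. I'm handing in.

```bash
python3 -c "
from plant import arm; print(arm.sign_off())"
```

```text
the job is handed in; nothing more can be done
None
```

The step stopped the tested sleeve short on the gauge pin, so I took it off and laid it on its side in the large red tray; the job is handed in, and no result came back.

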